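Shut the tea caddy past its spring catch

TASK

Shut the tea caddy: with the fingertips press the long metal spring catch at its side down, and while holding it down push the lid's blue tab from behind until the lid is fully shut. Then let go, so that the catch springs up behind the tab and locks the lid. Nothing is to be gripped: do not touch the black pad on the front of the tab, and leave the mug, the lemon and the tin where they stand.

Things in the scene. Friction and masses are not known exactly. Their poses are not given: they have to be found in the camera images.
- caddy: Wooden tea caddy, fixed. Origin on the worktop; its x is the way the lid slides shut, z up; the catch is on its -y side, towards the robot. Base board x -107 to 83, y -95 to 67 mm. The box on it: x -80 to 80, y -25 to 65 mm, 62 high, the lid on top to 69 mm; an open lid juts out to x -162 mm. When the lid is shut, the back of its tab is at x 20 mm.
- lid (a joint): Sliding lid with the blue tab; m, 0 = wide open, 0.087 = fully shut at its stop, growing along the caddy's +x (back of the tab at caddy x = -67 mm + value). About 1.5 N of friction; stays where it is left. While the catch is up its red nose blocks the tab at 0.060; beyond 0.083 the tab is past the nose and the catch can spring up behind it.
- tab_back (a point): Middle of the lower edge of the back (-x) face of the lid's blue upright tab; moves with the lid, axes as the caddy's. A finger pushes this face along the caddy's +x. Tab: 9 mm thick with the black pad on its whole front (+x) face (not to be touched), caddy y -91 to -27 mm (this point: -66), 57 to 100 mm above the worktop, 5 mm above the raised catch plate.
- catch (a joint): Spring catch, a metal plate that goes straight down when pressed; m, 0 = up, 0.014 = fully down on its stop. The spring pushes back with 3 N at the top, 6.5 N fully down, and lifts it by itself when released. The tab passes the nose only while the catch is more than 9 mm down.
- tread (a point): Middle of the flat lane on the catch plate that a finger presses and slides along, at caddy x -30, y -66 mm; 52 mm above the worktop when up, 38 when down. Lane 150 mm along x, 52 mm along y; it runs under the tab, so a finger on it behind the tab does both jobs. Beside it the red nose: caddy x 2 to 16, y -40 to -28 mm, 14 mm higher than the lane.
- white_mug: White mug, bystander, 92 x 132 x 105 mm, origin at the centre of its underside. Leave alone.
- lemon: Lemon, bystander, 78 x 55 x 56 mm, origin at the centre of its underside. Leave alone.
- tin: Food tin, bystander, 57 mm across and 72 mm high, origin at the centre of its underside. Leave alone.

How it is judged:
By the outcome, as a careful person would: the job done as asked, in the order asked, and still so for the second after the job is handed in, with the robot touching nothing.
It also fails if it takes over 40 s, if anything falls off the work surface, if the arm or the gripper's body presses on something with over 40 N, if the wrist force passes 120 N, or if a joint passes its speed limit or range.

ROBOT

A 6-joint arm with a two-finger parallel gripper is mounted at the origin on a cart in front of the work surface, level with it; the furniture and walls round the work are solid. World frame = base frame: x ahead of the robot, y to its left, z up, the work surface at z = 0. Lengths are in m, angles in rad, forces in N, time in s.
With the tool pointing down it reaches from about 0.35 to 0.8 m from the base axis. Payload 7.3 kg.
Tool frame: the origin (TCP) lies between the finger pads; the fingertips stand robot.tip_reach ahead of it and the grasp point (between the pads) lies 8 mm behind it (robot.tip_reach is the distance from the TCP to the fingertips, in m); z points along the fingers, y is the line along which they close (so a half turn about z gives the same grasp; the last joint's range is limited). The gripper opens to 85 mm and grips with 20 to 120 N. Pads are 22 mm wide; open, the fingers measure 114 mm over their backs; the gripper's body (76 mm by 85 mm) begins 54 mm behind the grasp point. The pads swing forward as they close: fully open they stand 13 mm farther back than shut.
Start: joints at [1.05, 0.342, 1.524, -0, 1.275, -0.146], TCP at [0.192, 0.489, 0.242] pointing down, gripper open.
Joint ranges: [-2.53, 2.53], [-0.77, 2.02], [0.04, 2.7], [-1, 4.14], [0.28, 2.66], [-3.11, 3.11]. Speed limits (rad/s): [2.57, 2.57, 3.14, 3.14, 3.14, 3.14].

INTERFACE

Orientations are given as a rotation vector (axis times angle).
In Python, from workcell import status, eyes, robot gives the robot as it stands. The module is installed in compiled form; this text tells all that it offers.
- The arm moves only by the tool step_arm, never from a script. Its argument "moves" is a list of rows, each a list of 7 numbers: the turn, a rotation vector about the tool's x, y, z in rad, then the shift along the tool's x, y, z in cm, then the closure, from 0 (fully open) to 1 (shut). A call has 1 to 8 rows; each row shifts and turns the commanded pose from where the row before left it, along the tool's axes as they then stand; what a row does not reach is not made up. A row lasts 1/8 s, in which the tool goes at most 62.5 mm and 10.7 degrees, less where a joint would pass 70% of its speed; a pose out of reach is approached as far as the arm can. A call is refused whole if a number of a shift passes 6.25 or a number of a turn 0.188, either way. A call with a gripper value outside its range is refused whole. The fingers move at their own pace and stop on an object; "force" is the grip in N (left out, the last holds). Time passes only in rows, so rows that do not move let the fingers close. It gives the time, the measured TCP pose, the force, the opening and the grip force at its end, in the units of the state.
- status.sense(): the state, without advancing time (a new reading comes with each control period).
- eyes.snapshot(name): name is "scene" or "top" or "wrist"; returns a dict with "color" (420x560x3 uint8, red, green, blue), "z_map" (420x560 float32, m along the optical axis (not along the pixel's ray), 0 where there is no reading), "vfov" (degrees; the focal length in pixels is half the picture's height over the tangent of half this angle, whatever the lens; pixels are square), "cx", "cy" (the principal point, pixels), "k1" (the pictures are not rectified: a ray, as slopes to the right and down, at radius r is drawn at 1 + k1 r^2 times it, then the intrinsics apply), "world_from_camera" (4x4, takes a point from camera to world coordinates); the wrist camera has in their place "T_tool_cam" (4x4, takes a point from camera to tool coordinates, whose origin is the TCP and whose axes are the flange's). Camera axes: x right, y down, z forward; pixel columns grow to the right and rows downward; lengths in m; the calibration is good to about 2 mm. A picture is of the moment at which its call begins: read the wrist's pose just before it.
- robot.finish_job(): hands the job in; it is judged then, once.
The state is a dict: "t": time; "joint_positions": joint angles; "dq": joint speeds; "tau": joint torques, N m; "position": TCP position; "ee_rot": TCP orientation; "wrist_force": force on the tool from outside, world axes, zero at the start; "ft_torque": the same for the moment, N m; "opening": finger opening in m; "grasp_force": force on a finger pad.
Only numpy, scipy, OpenCV 4.12 (cv2) and the standard library are available. Lean on these libraries where they do the work, as an engineer would, in place of code of your own. Each camera call takes 0.05 s, during which the arm holds its last target. There are 200 camera calls.

## Working session

There is one attempt and no reset: what is moved stays moved. The work goes in short steps, Python scripts to look and compute and a tool call to move; the robot and the scene stay as the last step left them, time stands still between calls to the robot, and variables do not carry over. Pictures are saved under pics/ and viewed, at most 10 in all, crops included, and the job is handed in when it is done.

Besides the shell and the picture viewer there is one more tool, called after ">>>" as name(argument=value, ...), one argument or row to a line, values as JSON. step_arm: Moves the arm, as the interface text tells. Its arguments: {"type":"object","properties":{"moves":{"type":"array"},"force":{"type":"number"}},"required":["moves"]}

```bash
mkdir -p pics; cat > h.py <<'E'
import numpy as np, cv2
from workcell import status, eyes, robot
def snap(n,fn=None):
    s=eyes.snapshot(n)
    if fn: cv2.imwrite('pics/'+fn,s['color'][:,:,::-1])
    return s
def rays(s,uv):
    f=s['color'].shape[0]/2/np.tan(np.radians(s['vfov'])/2)
    K=np.array([[f,0,s['cx']],[0,f,s['cy']],[0,0,1]])
    p=cv2.undistortPoints(np.array(uv,float).reshape(-1,1,2),K,np.array([s['k1'],0,0,0.]))[:,0]
    return np.c_[p,np.ones(len(p))]
def plane(s,uv,z):
    T=s['world_from_camera'];d=rays(s,uv)@T[:3,:3].T;o=T[:3,3]
    return o+d*((z-o[2])/d[:,2])[:,None]
def depth(s,uv):
    T=s['world_from_camera'];z=np.array([s['z_map'][int(round(v)),int(round(u))] for u,v in uv])
    return (rays(s,uv)*z[:,None])@T[:3,:3].T+T[:3,3]
E
python3 - <<'E'
from h import *
a=snap('top','top0.png');b=snap('scene','scene0.png')
print(status.sense(),robot.tip_reach);print(a['world_from_camera'],b['world_from_camera'],a['k1'],a['vfov'])
E
```

```text
{'t': 0.1, 'joint_positions': array([ 1.05001336e+00,  3.42646253e-01,  1.52487517e+00, -1.00928760e-05,
        1.27540406e+00, -1.46016279e-01]), 'dq': array([-6.95793101e-04, -1.76748799e-03, -3.33950803e-03,  6.89664460e-04,
        2.71986196e-03,  4.52635498e-05]), 'tau': array([ 2.03129595e-03, -4.34448695e+01, -2.46492416e+01, -2.04891558e-05,
        4.75373221e-03, -2.07146070e-05]), 'position': array([0.19200668, 0.48828216, 0.24171514]), 'ee_rot': array([-5.85158948e-01, -3.08617990e+00,  1.98300863e-03]), 'wrist_force': array([ 0.71217523, -0.17857537,  0.02879728]), 'ft_torque': array([0.0092051 , 0.03244273, 0.03490726]), 'grasp_force': 0.0, 'opening': 0.08546112432037677} 0.011
[[ 0.02341448 -0.98520735  0.16975935  0.33318977]
 [-0.99951558 -0.01958717  0.0241855   0.02910497]
 [-0.02050263 -0.1702434  -0.98518873  1.24861979]
 [ 0.          0.          0.          1.        ]] [[-0.90373321 -0.17984065  0.38848891 -0.10953017]
 [-0.42795656  0.35635917 -0.83057891  1.35191582]
 [ 0.01093026 -0.91687812 -0.3990176   0.71223058]
 [ 0.          0.          0.          1.        ]] -0.06389870853997595 52.79471550020925
```

View pics/top0.png

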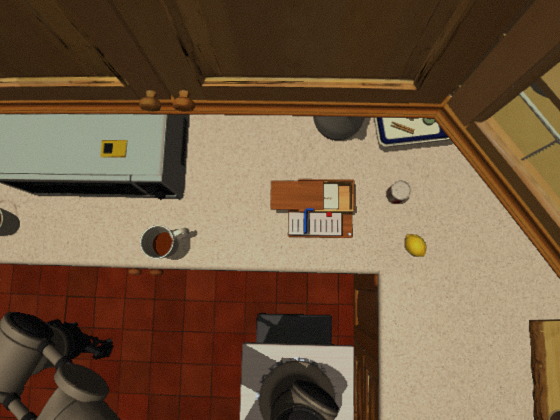

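View pics/scene0.png

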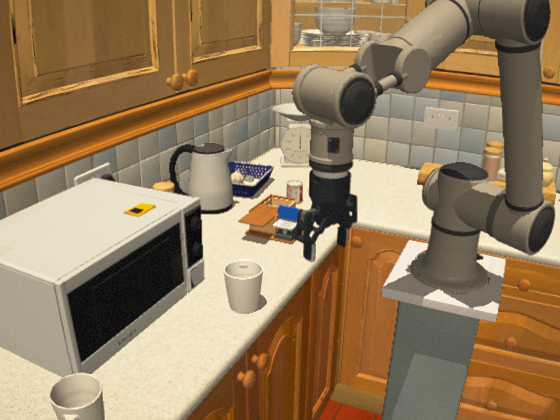

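The top view shows the caddy at about (312,210), with its lid jutting left to (271,195). The tab is blue at (306,222), the nose is red at (328,214), and the lane sits below. The mug is at (160,242), the tin at (400,191) and the lemon at (415,245). Next I measure the caddy.

```bash
python3 - <<'E'
from h import *
a=snap('top')
c=a['color'];cr=c[165:255,250:370];cv2.imwrite('pics/crop1.png',cv2.resize(cr[:,:,::-1],None,fx=6,fy=6,interpolation=cv2.INTER_CUBIC))
hsv=cv2.cvtColor(c,cv2.COLOR_RGB2HSV)
def mask(lo,hi):
    m=cv2.inRange(hsv,lo,hi);k=np.zeros_like(m);k[165:255,250:370]=m[165:255,250:370];return k
for n,lo,hi,z in(('blue',(105,120,50),(130,255,255),.1),('red',(0,200,90),(3,255,255),.066)):
    m=mask(lo,hi);ys,xs=np.nonzero(m);print(n,len(xs),xs.min(),xs.max(),ys.min(),ys.max())
    r=cv2.minAreaRect(np.c_[xs,ys].astype(np.float32));print(r);print(plane(a,cv2.boxPoints(r),z).round(4)); print(plane(a,[r[0]],z), depth(a,[r[0]]))
E
```

```text
blue 86 304 312 208 232
((305.4905700683594, 219.28302001953125), (7.417470455169678, 25.274343490600586), 15.945395469665527)
[[ 0.4665  0.0046  0.1   ]
 [ 0.5341 -0.0135  0.1   ]
 [ 0.5288 -0.0331  0.1   ]
 [ 0.4613 -0.0149  0.1   ]]
[[ 0.49750293 -0.01420136  0.1       ]] [[ 0.49736767 -0.01416571  0.10094557]]
red 16 327 330 212 215
((328.5, 213.5), (3.0, 3.0), 90.0)
[[ 0.5244 -0.076   0.066 ]
 [ 0.5245 -0.0845  0.066 ]
 [ 0.516  -0.0845  0.066 ]
 [ 0.5158 -0.076   0.066 ]]
[[ 0.52017161 -0.0802305   0.066     ]] [[ 0.51982527 -0.08002798  0.06819051]]
```

View pics/crop1.png

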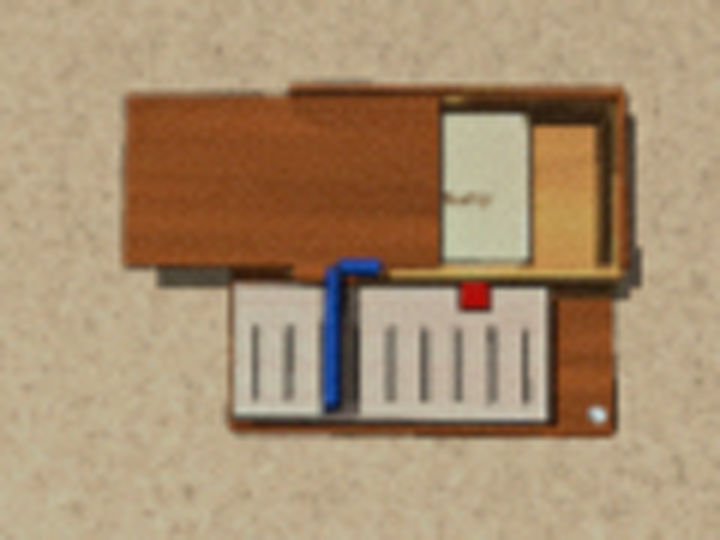

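The crop shows the tab's back edge at crop x≈325 and its black front at x≈350. The catch plate runs from (232,283) to (550,422), the red nose is at (475,296), and the box's far right corner is at (622,88). The caddy's x axis is nearly along image right.

```bash
python3 - <<'E'
from h import *
a=snap('top')
P=lambda l,z:plane(a,[(250+(x+.5)/6-.5,165+(y+.5)/6-.5) for x,y in l],z)
pl=P([(232,281),(550,285),(549,424),(232,416)],.052)
nose=P([(475,296)],.066)
box=P([(624,87),(624,282)],.066)
base=P([(230,432),(614,434)],.01)
tab=P([(325,410),(340,410),(325,268)],.1)
for n,v in zip(('plate','nose','box','base','tab'),(pl,nose,box,base,tab)):print(n,v.round(4).tolist())
cad=np.array([[-105,np.nan],[45,np.nan]])
# rigid fit
C=np.array([[9,-34],[80,65],[80,-25],[-107,-95],[83,-95]])/1e3
W=np.r_[nose,box,base][:,:2]
c0,w0=C.mean(0),W.mean(0);U,S,V=np.linalg.svd((C-c0).T@(W-w0));R=(U@V).T
o=w0-R@c0;print('R',R,np.degrees(np.arctan2(R[1,0],R[0,0])),'o',o);print('res mm',((W-(C@R.T+o))*1e3).round(1))
for n,v in(('plate',pl),('tab',tab)):print(n,((v[:,:2]-o)@R*1e3).round(1))
# depth check over caddy grid
d=depth(a,[(297,225),(325,228),(290,195),(345,228),(306,222)]);print(np.c_[(d[:,:2]-o)@R,d[:,2]].round(4))
E
```

```text
plate [[0.5261, 0.0336, 0.052], [0.5272, -0.118, 0.052], [0.4607, -0.1174, 0.052], [0.4614, 0.0323, 0.052]]
nose [[0.519, -0.0809, 0.066]]
box [[0.6214, -0.1517, 0.066], [0.5271, -0.1511, 0.066]]
base [[0.458, 0.0333, 0.01], [0.4609, -0.1543, 0.01]]
tab [[0.4599, -0.01, 0.1], [0.46, -0.0168, 0.1], [0.5253, -0.0091, 0.1]]
R [[ 0.00854589  0.99996348]
 [-0.99996348  0.00854589]] -89.51035054703748 o [ 0.55383812 -0.07166083]
res mm [[-0.9  0. ]
 [ 1.9 -0.6]
 [-2.5  0.8]
 [ 0.1 -1.3]
 [ 1.4  1.1]]
plate [[-105.5  -26.8]
 [  46.1  -27. ]
 [  45.   -93.5]
 [-104.8  -91.5]]
tab [[-62.5 -93.4]
 [-55.7 -93.3]
 [-62.9 -28. ]]
[[-0.0802 -0.066   0.0544]
 [-0.0003 -0.073   0.0488]
 [-0.101   0.0184  0.0657]
 [ 0.0625 -0.0669  0.0051]
 [-0.0565 -0.0633  0.0999]]
```

>>> step_arm(
  moves=[
    [0, 0, 0.17, 0, 0, 0, 1],
    [0, 0, 0.17, 0, 0, 0, 1],
    [0, 0, 0.17, 0, 0, 0, 1],
    [0, 0, 0.17, 0, 0, 0, 1],
    [0, 0, 0.17, 0, 0, 0, 1],
    [0, 0, 0.17, 0, 0, 0, 1],
    [0, 0, 0.167, 0, 0, 0, 1],
  ],
  force=40,
)

```text
t: 1.08
position: [0.1921, 0.4885, 0.2421]
ee_rot: [2.218, 2.225, -0.001]
wrist_force: [0.4, 0.3, -0.0]
opening: -0.0001
grasp_force: 0.0
```

>>> step_arm(
  moves=[
    [0, 0, 0, -4, 2.5, 0, 1],
    [0, 0, 0, -4, 2.5, 0, 1],
    [0, 0, 0, -4, 2.5, 0, 1],
    [0, 0, 0, -4, 2.5, 0, 1],
    [0, 0, 0, -4, 2.5, 0, 1],
    [0, 0, 0, -4, 2.5, 0, 1],
  ],
)

```text
t: 1.82
position: [0.3449, 0.2486, 0.2423]
ee_rot: [2.211, 2.232, 0.0]
wrist_force: [1.5, -0.4, 0.8]
opening: -0.0
grasp_force: 0.0
```

>>> step_arm(
  moves=[
    [0, 0, 0, -4, 2.4, 0, 1],
    [0, 0, 0, -4, 2.4, 0, 1],
    [0, 0, 0, -4, 2.4, 0, 1],
    [0, 0, 0, -4, 2.4, 0, 1],
    [0, 0, 0, -4, 2.4, 0, 1],
    [0, 0, 0, -3.5, 2.2, 0, 1],
    [0, 0, 0, 0, 0, 0, 1],
    [0, 0, 0, 0, 0, 0, 1],
  ],
)

```text
t: 2.82
position: [0.4879, 0.0166, 0.242]
ee_rot: [-2.211, -2.23, 0.001]
wrist_force: [-0.1, -0.7, -0.1]
opening: 0.0001
grasp_force: 0.0
```

>>> step_arm(
  moves=[
    [0, 0, 0, -0.3, 0, 4, 1],
    [0, 0, 0, 0, 0, 4, 1],
    [0, 0, 0, 0, 0, 3, 1],
    [0, 0, 0, 0, 0, 0, 1],
    [0, 0, 0, 0, 0, 0, 1],
  ],
)

```text
t: 3.45
position: [0.489, 0.0138, 0.1336]
ee_rot: [2.209, 2.232, 0.002]
wrist_force: [0.8, 0.6, 0.3]
opening: -0.0001
grasp_force: 0.0
```

```bash
python3 - <<'E'
from h import *
w=snap('wrist');s=snap('scene');print(status.sense()['position'])
im=np.hstack([cv2.resize(w['color'],(448,336)),cv2.resize(s['color'][150:300,200:360],(352,336),interpolation=cv2.INTER_CUBIC)])
cv2.imwrite('pics/c2.png',im[:,:,::-1])
E
```

```text
[0.48930531 0.01350455 0.13384899]
```

View pics/c2.png

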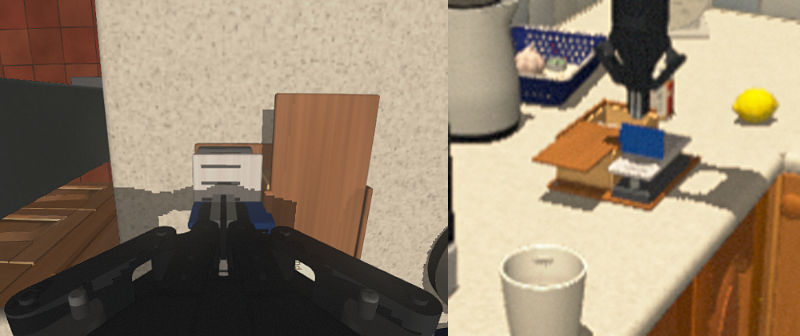

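The wrist view (left) shows the fingertips at about (225,200) over the lane, with the tab's blue at (225,215) just in front of them. The scene view (right) shows the tips at (640,110), just above the tab at (642,140). Next I check the tab numerically with the wrist camera.

```bash
python3 - <<'E'
from h import *
from scipy.spatial.transform import Rotation as Ro
st=status.sense();w=snap('wrist')
T=np.eye(4);T[:3,:3]=Ro.from_rotvec(st['ee_rot']).as_matrix();T[:3,3]=st['position']
w['world_from_camera']=T@w['T_tool_cam'];print('cam',w['world_from_camera'][:3,3])
R=np.array([[.00855,.99996],[-.99996,.00855]]);o=np.array([.55384,-.07166])
hsv=cv2.cvtColor(w['color'],cv2.COLOR_RGB2HSV)
m=cv2.inRange(hsv,(105,120,30),(130,255,255));m[:200]=0
ys,xs=np.nonzero(m);k=(xs>200)&(xs<360)&(ys<310);d=depth(w,np.c_[xs,ys][k]);c=np.c_[(d[:,:2]-o)@R,d[:,2]]
c=c[(c[:,2]>.05)&(c[:,2]<.105)];print(len(c));
for q in(2,10,50,90,98):print(q,np.percentile(c,q,axis=0).round(4))
print('tip caddy',(st['position'][:2]-o)@R)
g=depth(w,[(250,225),(320,215),(430,200)]);print(np.c_[(g[:,:2]-o)@R,g[:,2]].round(4))
E
```

```text
cam [0.48824488 0.08023824 0.26499192]
305
2 [-0.0643 -0.0901  0.079 ]
10 [-0.0639 -0.0884  0.0867]
50 [-0.0613 -0.0338  0.0988]
90 [-0.0531 -0.0241  0.1   ]
98 [-0.0478 -0.0226  0.1003]
tip caddy [-0.08571291 -0.06380396]
[[-0.0812 -0.0848  0.0509]
 [-0.0892 -0.0333  0.0516]
 [-0.1051  0.0374  0.0699]]
```

>>> step_arm(
  moves=[
    [0, 0, 0, 0, -0.2, 2.5, 1],
    [0, 0, 0, 0, 0, 2.5, 1],
    [0, 0, 0, 0, 0, 1.2, 1],
    [0, 0, 0, 0, 0, 0.4, 1],
    [0, 0, 0, 0, 0, 0.4, 1],
    [0, 0, 0, 0, 0, 0, 1],
  ],
)

```text
t: 4.35
position: [0.4871, 0.0131, 0.0629]
ee_rot: [2.211, 2.231, 0.002]
wrist_force: [-0.2, -0.5, 2.2]
opening: -0.0
grasp_force: 1.2
```

>>> step_arm(
  moves=[
    [0, 0, 0, 0, 0, 0.4, 1],
    [0, 0, 0, 0, 0, 0.4, 1],
    [0, 0, 0, 0, 0, 0.4, 1],
    [0, 0, 0, 0, 0, 0.1, 1],
    [0, 0, 0, 0, 0, 0, 1],
  ],
)

```text
t: 4.97
position: [0.4871, 0.0131, 0.0495]
ee_rot: [2.211, 2.231, 0.001]
wrist_force: [0.5, -0.8, 5.9]
opening: -0.0002
grasp_force: 2.8
```

>>> step_arm(
  moves=[
    [0, 0, 0, -0.5, 0, 0.05, 1],
    [0, 0, 0, -0.5, 0, 0, 1],
    [0, 0, 0, -0.8, 0, 0, 1],
    [0, 0, 0, -0.8, 0, 0, 1],
    [0, 0, 0, -0.8, 0, 0, 1],
    [0, 0, 0, -0.8, 0, 0, 1],
  ],
)

```text
t: 5.72
position: [0.4868, -0.0279, 0.049]
ee_rot: [-2.211, -2.23, -0.002]
wrist_force: [-0.0, 8.0, 8.2]
opening: -0.0
grasp_force: 3.7
```

>>> step_arm(
  moves=[
    [0, 0, 0, 0, 0, 0, 1],
  ],
)

```text
t: 5.85
position: [0.4868, -0.0286, 0.049]
ee_rot: [-2.212, -2.231, -0.001]
wrist_force: [-1.0, 1.0, 7.1]
opening: 0.0002
grasp_force: 3.6
```

```bash
python3 - <<'E'
from h import *
w=snap('top');s=snap('scene')
im=np.hstack([cv2.resize(w['color'][165:255,250:370],(448,336),interpolation=cv2.INTER_CUBIC),cv2.resize(s['color'][150:300,200:360],(352,336),interpolation=cv2.INTER_CUBIC)])
cv2.imwrite('pics/c3.png',im[:,:,::-1])
E
```

```text
(no output)
```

View pics/c3.png

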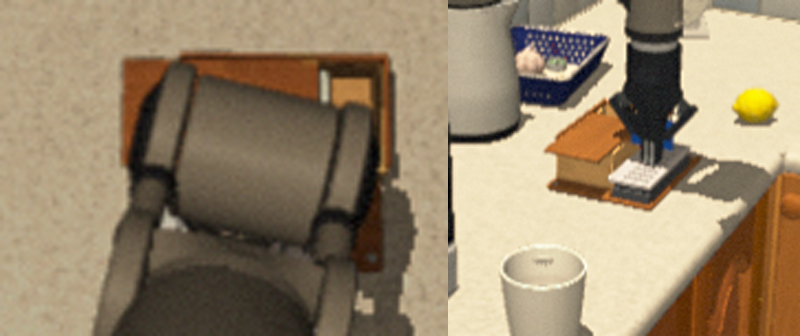

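The scene view shows the lid sliding with the fingers (box mouth at (590,150)) and the catch held down at (645,170). I continue the push.

>>> step_arm(
  moves=[
    [0, 0, 0, -0.6, 0, 0, 1],
    [0, 0, 0, -0.8, 0, 0, 1],
    [0, 0, 0, -0.8, 0, 0, 1],
    [0, 0, 0, -0.8, 0, 0, 1],
    [0, 0, 0, -0.8, 0, 0, 1],
    [0, 0, 0, -0.6, 0, 0, 1],
    [0, 0, 0, -0.3, 0, 0, 1],
    [0, 0, 0, 0, 0, 0, 1],
  ],
)

```text
t: 6.95
position: [0.4871, -0.0752, 0.049]
ee_rot: [-2.211, -2.23, -0.001]
wrist_force: [0.2, 3.2, 7.7]
opening: 0.0001
grasp_force: 3.2
```

>>> step_arm(
  moves=[
    [0, 0, 0, -0.3, 0, 0, 1],
    [0, 0, 0, -0.2, 0, 0, 1],
    [0, 0, 0, -0.1, 0, 0, 1],
    [0, 0, 0, 0, 0, 0, 1],
  ],
)

```text
t: 7.45
position: [0.487, -0.0783, 0.0493]
ee_rot: [-2.209, -2.228, -0.005]
wrist_force: [0.6, 21.2, 14.3]
opening: 0.0002
grasp_force: 2.9
```

>>> step_arm(
  moves=[
    [0, 0, 0, 0.15, 0, 0, 1],
    [0, 0, 0, 0, 0, 0, 1],
  ],
)

```text
t: 7.7
position: [0.487, -0.0782, 0.0493]
ee_rot: [-2.21, -2.23, -0.002]
wrist_force: [-1.3, 11.9, 13.2]
opening: 0.0002
grasp_force: 2.9
```

```bash
python3 - <<'E'
from h import *
from scipy.spatial.transform import Rotation as Ro
st=status.sense();w=snap('wrist','w4.png');s=snap('scene')
T=np.eye(4);T[:3,:3]=Ro.from_rotvec(st['ee_rot']).as_matrix();T[:3,3]=st['position']
w['world_from_camera']=T@w['T_tool_cam']
R=np.array([[.00855,.99996],[-.99996,.00855]]);o=np.array([.55384,-.07166])
h,W=w['z_map'].shape
g=np.stack(np.meshgrid(range(W),range(h)),-1).reshape(-1,2);d=depth(w,g);c=np.c_[(d[:,:2]-o)@R,d[:,2]]
hs=cv2.cvtColor(w['color'],cv2.COLOR_RGB2HSV);b=cv2.inRange(hs,(105,120,30),(130,255,255)).ravel()>0
k=b&(c[:,2]>.05)&(c[:,2]<.105)&(abs(c[:,1]+.06)<.05);print('blue',k.sum(),[np.percentile(c[k],q,axis=0).round(4).tolist() for q in(5,50,95)] if k.any() else 0)
k=(c[:,2]>.064)&(c[:,2]<.073)&(c[:,1]>-.01)&(c[:,1]<.05);print('lid',k.sum(),np.percentile(c[k,0],[.5,2,50]))
print(st['wrist_force'])
im=np.hstack([cv2.resize(w['color'],(448,336)),cv2.resize(s['color'][150:300,200:360],(352,336),interpolation=cv2.INTER_CUBIC)])
cv2.imwrite('pics/c4.png',im[:,:,::-1])
E
```

```text
blue 371 [[0.0179, -0.0683, 0.0712], [0.0189, -0.0651, 0.0772], [0.0253, -0.023, 0.0836]]
lid 32618 [-0.07543015 -0.07394894 -0.02788482]
[-1.26812675 11.90640554 13.22549788]
```

View pics/c4.png

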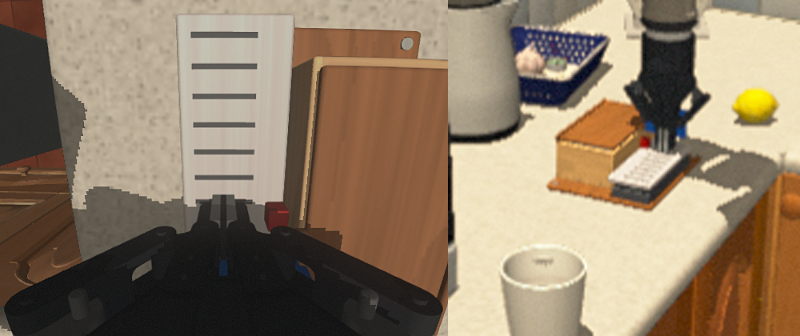

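The lid end is at caddy x −75 mm and the tab's back at about 19–20 mm, so the lid is fully shut. The red nose at (277,212) now lies behind the tab. I release straight up.

>>> step_arm(
  moves=[
    [0, 0, 0, 0.1, 0, 0, 1],
    [0, 0, 0, 0, 0, -0.4, 1],
    [0, 0, 0, 0, 0, -0.6, 1],
    [0, 0, 0, 0, 0, -0.8, 1],
    [0, 0, 0, 0.2, 0, -1, 1],
    [0, 0, 0, 0.3, 0, -2, 1],
    [0, 0, 0, 0, 0, -4, 1],
    [0, 0, 0, 0, 0, -4, 1],
  ],
)

```text
t: 8.8
position: [0.4868, -0.0743, 0.1778]
ee_rot: [-2.211, -2.231, 0.001]
wrist_force: [0.5, -0.0, -0.0]
opening: -0.0001
grasp_force: 0.0
```

>>> step_arm(
  moves=[
    [0, 0, 0, 3, 0, -4, 1],
    [0, 0, 0, 5, 0, -2, 1],
    [0, 0, 0, 5, 0, 0, 1],
    [0, 0, 0, 5, 0, 0, 1],
    [0, 0, 0, 5, -2, 0, 1],
    [0, 0, 0, 3, -2, 0, 1],
    [0, 0, 0, 0, 0, 0, 1],
    [0, 0, 0, 0, 0, 0, 1],
  ],
)

```text
t: 9.8
position: [0.4452, 0.1849, 0.2369]
ee_rot: [2.211, 2.231, -0.0]
wrist_force: [0.5, 0.2, -0.1]
opening: -0.0
grasp_force: 0.0
```

```bash
python3 - <<'E'
from h import *
from scipy.spatial.transform import Rotation as Ro
st=status.sense();w=snap('top');s=snap('scene');v=snap('wrist')
T=np.eye(4);T[:3,:3]=Ro.from_rotvec(st['ee_rot']).as_matrix();T[:3,3]=st['position'];v['world_from_camera']=T@v['T_tool_cam']
R=np.array([[.00855,.99996],[-.99996,.00855]]);o=np.array([.55384,-.07166])
g=np.stack(np.meshgrid(range(560),range(420)),-1).reshape(-1,2)
for n,q in(('top',w),('scene',s),('wrist',v)):
    d=depth(q,g);c=np.c_[(d[:,:2]-o)@R,d[:,2]];hs=cv2.cvtColor(q['color'],cv2.COLOR_RGB2HSV).reshape(-1,3)
    k=(abs(c[:,0]+.05)<.04)&(abs(c[:,1]+.07)<.012);print(n,'lane z',k.sum(),np.median(c[k,2]) if k.any() else 0)
    k=(hs[:,0]>104)&(hs[:,0]<131)&(hs[:,1]>120)&(c[:,2]>.09)&(c[:,2]<.104)&(abs(c[:,1]+.06)<.033);print(' tab x',k.sum(),np.percentile(c[k,0],[3,50,97]) if k.any() else 0)
    k=(c[:,2]>.064)&(c[:,2]<.074)&(c[:,1]>-.01)&(c[:,1]<.05);print(' lid min x',k.sum(),np.percentile(c[k,0],1) if k.any() else 0)
im=np.hstack([cv2.resize(w['color'][165:255,250:370],(448,336),interpolation=cv2.INTER_CUBIC),cv2.resize(s['color'][150:300,200:360],(352,336),interpolation=cv2.INTER_CUBIC)])
cv2.imwrite('pics/c5.png',im[:,:,::-1])
E
```

```text
top lane z 223 0.05227102970094433
 tab x 62 [0.01987755 0.02265872 0.02585495]
 lid min x 1368 -0.7956001845691787
scene lane z 120 0.049850371465810284
 tab x 58 [0.01177713 0.01907686 0.02425364]
 lid min x 1061 -0.8815521065134748
wrist lane z 0 0
 tab x 0 0
 lid min x 314 -0.4321925524701327
```

View pics/c5.png

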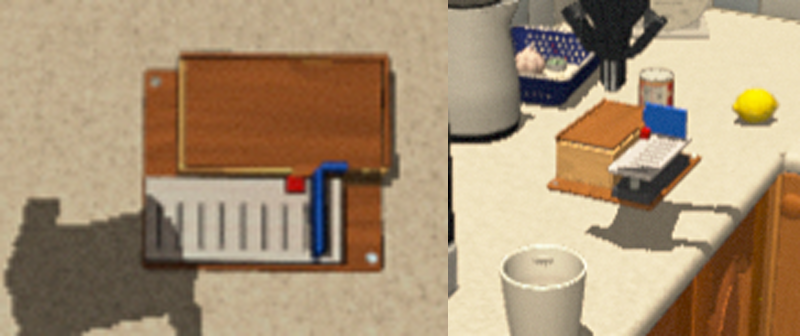

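The lid is shut, with the tab at (320,210) in the left view. The red nose is up behind it at (296,184), and the lane is at 52 mm, so the catch is up and the lid locked. The mug, lemon and tin look unmoved.

```bash
python3 -c "
from workcell import robot
print(robot.finish_job())"
```

```text
the job is handed in; nothing more can be done
None
```

The tea caddy's lid is fully shut and locked by the raised catch, nothing else was moved, and the job was handed in after about 10 s of robot time.

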